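# Load the vial carriers into the analyser lane

### The arm

A 6-joint arm with a two-finger parallel gripper is mounted at the origin on the work surface. World frame = base frame: x ahead of the robot, y to its left, z up, the work surface at z = 0. Lengths are in m, angles in rad, forces in N, time in s.
With the tool pointing down it reaches from about 0.35 to 0.85 m from the base axis. Payload 8.1 kg.
Tool frame: the origin (TCP) lies midway between the tips of the shut fingers; the grasp point (between the pads) lies 19 mm behind it; z points along the fingers, y is the line along which they close (so a half turn about z gives the same grasp; the last joint's range is limited). The gripper opens to 93 mm and grips with 3 to 60 N. Pads are 15 mm wide; open, the fingers measure 128 mm over their backs; the gripper's body (75 mm by 188 mm) begins 65 mm behind the grasp point.
Start: joints at [1.109, 0.13, 1.488, -0, 1.523, -0.085], TCP at [0.221, 0.558, 0.219] pointing down, gripper open.
Joint ranges: [-2.96, 2.96], [-0.89, 2.26], [0.02, 2.5], [-1.34, 4.48], [0, 2.73], [-2.66, 2.66]. Speed limits (rad/s): [2.39, 2.39, 2.79, 3.14, 3.14, 3.14].

### API

Orientations are given as a rotation vector (axis times angle).
In Python, from plant import read_state, read_camera, camera_model, close_job gives the robot as it stands. The module is installed in compiled form; this text tells all that it offers.
- The arm moves only by the tool carry_out, never from a script. Its argument "moves" is a list of rows, each an object of numbers: "jaw": the finger opening in m, from 0 to 0.093; "dx", "dy", "dz": the shift along the tool's x, y, z in m; "yaw": the turn about the tool's z in rad. In form: [{"jaw": .., "dx": .., "dy": .., "dz": .., "yaw": ..}, ...]. A call has 1 to 8 rows; each row shifts and turns the commanded pose from where the row before left it, along the tool's axes as they then stand; what a row does not reach is not made up. A row lasts 1/8 s, in which the tool goes at most 62.5 mm and 10.7 degrees, less where a joint would pass 70% of its speed; a pose out of reach is approached as far as the arm can. A call is refused whole if a number of a shift passes 0.0625 or a number of a turn 0.188, either way. A call with a gripper value outside its range is refused whole. The fingers move at their own pace and stop on an object; "grip_force" is the grip in N (left out, the last holds). Time passes only in rows, so rows that do not move let the fingers close. It gives the time, the measured TCP pose, the force, the opening and the grip force at its end, in the units of the state.
- read_state(): the state, without advancing time (a new reading comes with each control period).
- read_camera(name): name is "scene" or "top" or "wrist"; returns the picture (400x640x3 uint8, red, green, blue); there is no depth.
- camera_model(name): a dict with "camera_matrix" (3x3 intrinsics, pixels), "view" (4x4, takes a point from world to camera coordinates). Camera axes: x right, y up, looking along -z (the intrinsics and any distortion apply to the point x, -y, -z); pixel columns grow to the right and rows downward; lengths in m; the calibration is good to about 2 mm. A picture is of the moment at which its call begins: read the wrist's pose just before it. camera_model takes no time and is no camera call; for the wrist camera it gives the pose at the moment of the call.
- close_job(): hands the job in; it is judged then, once.
The state is a dict: "t": time; "q": joint angles; "dq": joint speeds; "joint_torque": joint torques, N m; "tool_pos": TCP position; "orientation": TCP orientation; "force": force on the tool from outside, world axes, zero at the start; "wrist_torque": the same for the moment, N m; "opening": finger opening in m; "gripper_force": force on a finger pad.
Only numpy, scipy, OpenCV 4.12 (cv2) and the standard library are available. Lean on these libraries where they do the work, as an engineer would, in place of code of your own. Each camera call takes 0.05 s, during which the arm holds its last target. There are 200 camera calls.

### The job

Four vial carriers stand in a row, touching, in the loading lane of a sample reader. With the fingertips, gently push the whole row along the lane as one train until the first carrier is fully home against the reader head at the end, then push the sliding gate by its tab all the way in, across the lane behind the last carrier. Do not pick up or tip the carriers or let the row come apart, leave the things standing around alone, and finish with the hand clear.

Things in the scene. Friction and masses are not known exactly. Their poses are not given: they have to be found in the camera images.
- lane: Aluminium loading channel, 320 mm long, fixed to the bench. Origin: on the bench under its centre line, in line with the gate. y: along the lane, away from the reader head; x: across it, to the gate's tab; z up. Floor 12 mm above the bench; side walls 38 mm apart inside, 48 outside, tops 26 mm above the bench. Open end at y = +150 mm, end stop at y = -170 mm.
- stop (a point): Centre of the end stop, 40 mm above the bench: the face of the cream reader head (75 x 60 mm, 85 mm high) that closes the lane, at y = -170 mm in the lane's frame. With the row home against it the carriers' centres lie at lane y = -150, -110, -70 and -30 mm, the back of the last at -10 mm.
- carrier1: Grey plastic block, 36 mm wide across the lane, 40 long, 40 high, with a squat vial fixed in its middle (white cap 27 mm across, its top 62 mm above the block's underside); 0.12 kg, give or take 40 percent. Origin: centre of the underside, on the lane's floor; y along the lane, z up. First of the row, nearest the reader head; starts 50 to 110 mm short of home.
- carrier2: Grey plastic block, 36 mm wide across the lane, 40 long, 40 high, with a squat vial fixed in its middle (white cap 27 mm across, its top 62 mm above the block's underside); 0.12 kg, give or take 40 percent. Origin: centre of the underside, on the lane's floor; y along the lane, z up. Second of the row.
- carrier3: Grey plastic block, 36 mm wide across the lane, 40 long, 40 high, with a squat vial fixed in its middle (white cap 27 mm across, its top 62 mm above the block's underside); 0.12 kg, give or take 40 percent. Origin: centre of the underside, on the lane's floor; y along the lane, z up. Third of the row.
- carrier4: Grey plastic block, 36 mm wide across the lane, 40 long, 40 high, with a squat vial fixed in its middle (white cap 27 mm across, its top 62 mm above the block's underside); 0.12 kg, give or take 40 percent. Origin: centre of the underside, on the lane's floor; y along the lane, z up. Last of the row: push on its bare back (lane +y side); sliding the row takes 2 to 5 N.
- gate (a joint): How far the gate is slid in, m: 0 fully out, 0.040 fully in (hard stop). Moves towards the lane's -x, starts at 0 to 0.010, needs about 2 N, stays where left. Its steel bar (12 x 12 mm, 29 to 41 mm above the bench) crosses over the walls at lane y -6 to +6 mm, so only with the row home (4 mm of play). The bar's tip is 55 mm in front of the tab's centre.
- gate_tab (a point): Top centre of the gate's black tab, 63 mm above the bench, at lane y = 0, x = 85 mm minus the joint value. The tab is 12 mm thick along the lane's x, 26 wide, and spans 29 to 63 mm above the bench; push its outer (+x) face. Below it is a fixed bracket 26 mm high (lane x 31 to 101, y -22 to 22 mm); two cheeks 42 mm high flank the bar at x 25 to 37.
- rack: Bystander: green rack with capped tubes, 75 x 120 mm, 95 mm high. Origin at the centre of its underside.
- bottle: Bystander: amber bottle, 48 mm across, 100 mm high. Origin at the centre of its underside.
- jar: Bystander: pale plastic jar with a white lid, 54 mm across, 55 mm high. Origin at the centre of its underside.
Things that resemble listed ones, but are neither listed nor needed, are in the scene too. Leave any blue or turquoise look-alike of the carrier4 alone. Leave any pink look-alike of the carrier1 alone.

How it is judged:
By the outcome, as a careful person would: the job done as asked, in the order asked, and still so for the second after the job is handed in, with the robot touching nothing.
It also fails if it takes over 42 s, if anything falls off the work surface, if the arm or the gripper's body presses on something with over 40 N, if the wrist force passes 120 N, or if a joint passes its speed limit or range.

## Working session

There is one attempt and no reset: what is moved stays moved. The work goes in short steps, Python scripts to look and compute and a tool call to move; the robot and the scene stay as the last step left them, time stands still between calls to the robot, and variables do not carry over. Pictures are saved under pics/ and viewed, at most 10 in all, crops included, and the job is handed in when it is done.

Besides the shell and the picture viewer there is one more tool, called after "Request:" as name(argument=value, ...) on one line, values as JSON. carry_out: Moves the arm, as the interface text tells. Its arguments: {"type":"object","properties":{"moves":{"type":"array","items":{"type":"object","properties":{"jaw":{"type":"number"},"dx":{"type":"number"},"dy":{"type":"number"},"dz":{"type":"number"},"yaw":{"type":"number"}}}},"grip_force":{"type":"number"}},"required":["moves"]}

```bash
mkdir -p pics; python3 - <<'E'
from plant import *
import cv2
for n in("scene","top"):
    cv2.imwrite(f"pics/{n}0.png",read_camera(n)[:,:,::-1]); m=camera_model(n);print(n,m)
s=read_state();print(s)
E
```

```text
scene {'camera_matrix': array([[444.75724961,   0.        , 319.8274197 ],
       [  0.        , 444.75724961, 199.34638783],
       [  0.        ,   0.        ,   1.        ]]), 'view': array([[-0.84785996,  0.53021882,  0.00122352,  0.45032457],
       [-0.39453883, -0.63243564,  0.66660654,  0.19338094],
       [ 0.35422113,  0.56470626,  0.74540877, -1.1500508 ],
       [ 0.        ,  0.        ,  0.        ,  1.        ]])}
top {'camera_matrix': array([[431.15515778,   0.        , 318.74105011],
       [  0.        , 431.15515778, 197.39484467],
       [  0.        ,   0.        ,   1.        ]]), 'view': array([[-0.02307986, -0.99955729, -0.01877611,  0.08119171],
       [ 0.9858617 , -0.02587341,  0.16555142, -0.56247642],
       [-0.16596393, -0.01468974,  0.98602241, -0.79518668],
       [ 0.        ,  0.        ,  0.        ,  1.        ]])}
{'t': 0.1, 'q': array([ 1.10859780e+00,  1.31083221e-01,  1.48918843e+00, -1.43510756e-05,
        1.52301976e+00, -8.54134481e-02]), 'dq': array([ 0.00073965, -0.00238044, -0.00143925,  0.000571  ,  0.00063145,
        0.00182013]), 'joint_torque': array([ 1.74012392e-03, -5.61342359e+01, -4.93095124e+01,  7.71402405e-02,
        2.90344778e-02, -7.16594536e-05]), 'tool_pos': array([0.22051417, 0.55743812, 0.21768389]), 'orientation': array([-5.88273136e-01, -3.08556855e+00,  2.57472541e-03]), 'force': array([-0.2119315 , -0.73496395,  0.99140333]), 'wrist_torque': array([-0.0275967 , -0.02671472,  0.00708199]), 'gripper_force': 0.0, 'opening': 0.09263819757179918}
```

View pics/scene0.png

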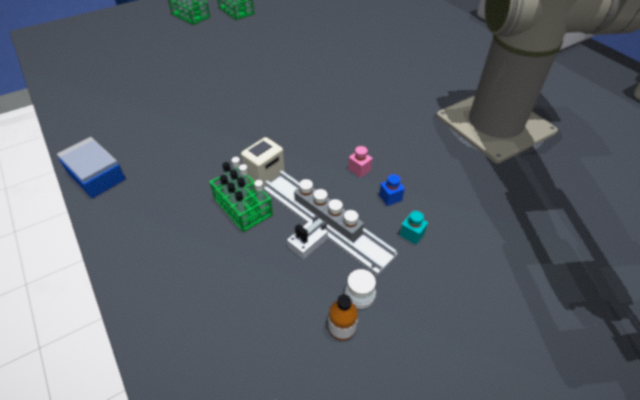

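View pics/top0.png

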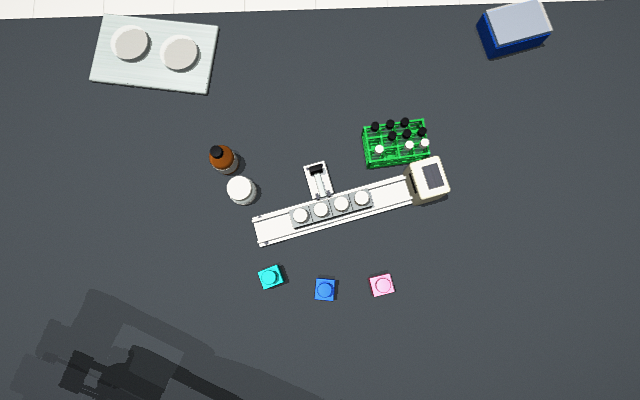

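Scene: row of grey carriers with white caps at (306,187),(320,197),(335,208),(351,218); reader at (262,158), tab (302,232), jar (360,288), bottle (343,318). Top: caps (301,215),(321,209),(342,203),(362,197), tab (316,169), reader (430,180). Could be mistaken for a carrier: teal (270,277), blue (325,290), pink (382,285) - all off the lane; carrier4 is the cap at top (301,215). I'll check this in a close crop.

```bash
python3 - <<'E'
import cv2,numpy as np
a=cv2.imread("pics/top0.png")[150:250,240:440]; b=cv2.imread("pics/scene0.png")[130:275,235:400]
cv2.imwrite("pics/topc.png",cv2.resize(a,None,fx=4,fy=4,interpolation=cv2.INTER_CUBIC))
cv2.imwrite("pics/scc.png",cv2.resize(b,None,fx=4,fy=4,interpolation=cv2.INTER_CUBIC))
E
```

```text
(no output)
```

View pics/topc.png

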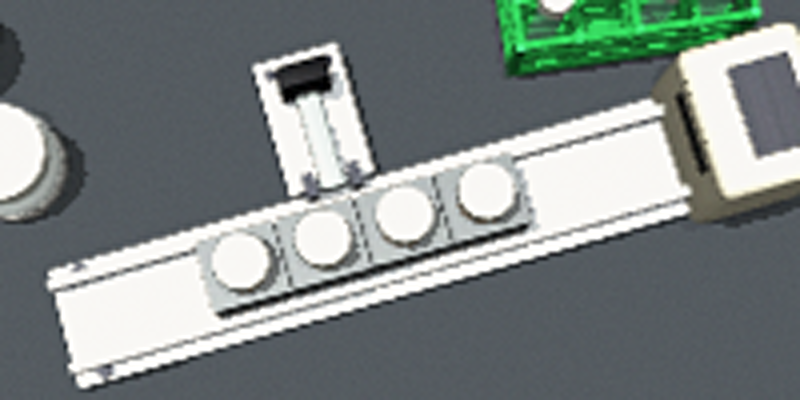

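View pics/scc.png

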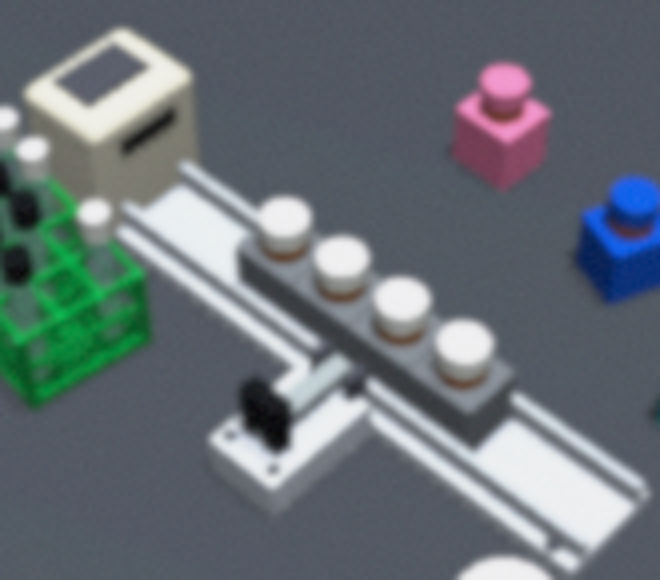

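The crops show four grey carriers, touching, in the lane; carrier4's cap is at crop (241,262) in the top view and (464,341) in the scene view. The gate is in the out position beside the row, and the look-alikes stand outside the lane.

```bash
cat > h.py <<'E'
import numpy as np, cv2
from plant import *
def P(m): 
    V=np.diag([1,-1,-1])@m["view"][:3]; return m["camera_matrix"]@V
def tri(m1,p1,m2,p2):
    X=cv2.triangulatePoints(P(m1),P(m2),np.float64(p1).T,np.float64(p2).T); return (X[:3]/X[3]).T
def onz(m,p,z):
    H=P(m); H=np.c_[H[:,0],H[:,1],H[:,2]*z+H[:,3]]
    q=np.linalg.solve(H,np.c_[p,np.ones(len(p))].T); return (q[:2]/q[2]).T
def proj(m,X):
    q=P(m)@np.c_[X,np.ones(len(X))].T; return (q[:2]/q[2]).T
E
python3 - <<'E'
from h import *
np.set_printoptions(precision=4,suppress=True)
t,s=camera_model("top"),camera_model("scene")
T=lambda a:(np.array(a)+.5)/4-.5+[240,150]
S=lambda a:(np.array(a)+.5)/4-.5+[235,130]
tc=T([(241,262),(322,237),(404,212),(487,190)]);sc=S([(464,341),(402,298),(343,256),(285,216)])
C=tri(t,tc,s,sc);print("caps tri",C);C2=onz(t,tc,.074);print("z74",C2, "sc",onz(s,sc,.074))
e=onz(t,T([(48,275),(82,386)]),.026);print("open end",e,np.linalg.norm(e[0]-e[1]),e.mean(0))
e2=onz(s,S([(648,490),(570,570)]),.026);print("scene open end",e2,e2.mean(0))
print("tab",onz(t,T([(304,73)]),.063),onz(s,S([(262,390)]),.063), tri(t,T([(304,73)]),s,S([(262,390)])))
print("reader face base/top top-view", onz(t,T([(668,72),(712,215)]),.085))
print("bracket", onz(t,T([(253,65),(338,42)]),.026))
d=C2[0]-C2[3];print(np.degrees(np.arctan2(d[1],d[0])),np.linalg.norm(d)/3)
print("jar/bottle",onz(t,[(241,188)],.055),onz(t,[(216,152)],.1),onz(s,[(361,280)],.055),onz(s,[(344,301)],.1))
E
```

```text
caps tri [[ 0.5267  0.1032  0.0752]
 [ 0.5373  0.0651  0.0758]
 [ 0.5476  0.0266  0.0766]
 [ 0.5574 -0.013   0.0756]]
z74 [[ 0.527   0.1032]
 [ 0.5379  0.0648]
 [ 0.5488  0.0258]
 [ 0.5583 -0.0136]] sc [[ 0.5259  0.1026]
 [ 0.5361  0.0641]
 [ 0.5457  0.0253]
 [ 0.5561 -0.0138]]
open end [[0.529  0.2025]
 [0.4735 0.1855]] 0.05806300328808711 [0.5013 0.194 ]
scene open end [[0.4791 0.194 ]
 [0.5378 0.2102]] [0.5085 0.2021]
tab [[0.62   0.0718]] [[0.6188 0.0695]] [[0.6196 0.0715 0.0656]]
reader face base/top top-view [[ 0.6105 -0.0999]
 [ 0.542  -0.1164]]
bracket [[0.6337 0.0984]
 [0.6445 0.0549]]
104.99280830097148 0.04031467812165988
jar/bottle [[0.5856 0.2184]] [[0.6468 0.257 ]] [[0.585  0.2215]] [[0.6486 0.2593]]
```

Request:
carry_out(moves=[{"jaw": 0, "yaw": 0.186}, {"jaw": 0, "yaw": 0.186}, {"jaw": 0, "yaw": 0.186}, {"jaw": 0, "yaw": 0.186}, {"jaw": 0, "yaw": 0.186}, {"jaw": 0}])

```text
invalid input at $.moves[0]: expected keys jaw, dx, dy, dz, yaw
```

```bash
cat >> h.py <<'E'
from scipy.spatial.transform import Rotation as R
O=np.array([.5408,.0503]); th=np.radians(15)
v=np.array([np.cos(th),np.sin(th)]); u=np.array([-v[1],v[0]])
def where():
    s=read_state(); M=R.from_rotvec(s["orientation"]).as_matrix(); p=s["tool_pos"]; r=p[:2]-O
    print("t",round(s["t"],2),"p",p.round(4),"lane xy",round(r@v,4),round(r@u,4),"tooly deg",np.degrees(np.arctan2(M[1,1],M[0,1])).round(2),"F",s["force"].round(1),"open",round(s["opening"],4),"q",s["q"].round(2))
    return s,M
def to(x,y,z):
    s,M=where(); g=np.r_[O+x*v+y*u,z]; print("tool shift",(M.T@(g-s["tool_pos"])).round(4))
E
python3 -c "
from h import *
to(0,.105,.218)"
```

```text
t 0.1 p [0.2205 0.5574 0.2177] lane xy -0.1781 0.5728 tooly deg 68.41 F [-0.2 -0.7  1. ] open 0.0926 q [ 1.11  0.13  1.49 -0.    1.52 -0.09]
tool shift [-4.218e-01 -2.694e-01  1.000e-04]
```

Request:
carry_out(moves=[{"jaw": 0, "dx": 0, "dy": 0, "dz": 0, "yaw": 0.186}, {"jaw": 0, "dx": 0, "dy": 0, "dz": 0, "yaw": 0.186}, {"jaw": 0, "dx": 0, "dy": 0, "dz": 0, "yaw": 0.186}, {"jaw": 0, "dx": 0, "dy": 0, "dz": 0, "yaw": 0.186}, {"jaw": 0, "dx": 0, "dy": 0, "dz": 0, "yaw": 0.186}, {"jaw": 0, "dx": 0, "dy": 0, "dz": 0, "yaw": 0}])

```text
t: 0.85
tool_pos: [0.2206, 0.5576, 0.2181]
orientation: [1.908, 2.495, -0.001]
force: [-0.5, -0.3, -0.0]
opening: 0.0375
gripper_force: 0.0
```

```bash
python3 -c "
from h import *
to(0,.105,.218)"
```

```text
t 0.85 p [0.2206 0.5576 0.2181] lane xy -0.1779 0.5729 tooly deg 15.19 F [-0.5 -0.3 -0. ] open 0.0375 q [ 1.11  0.13  1.49 -0.    1.52  0.84]
tool shift [-4.685e-01  1.764e-01  4.000e-04]
```

Request:
carry_out(moves=[{"jaw": 0, "dx": -0.0585, "dy": 0.022, "dz": 0, "yaw": 0}, {"jaw": 0, "dx": -0.0585, "dy": 0.022, "dz": 0, "yaw": 0}, {"jaw": 0, "dx": -0.0585, "dy": 0.022, "dz": 0, "yaw": 0}, {"jaw": 0, "dx": -0.0585, "dy": 0.022, "dz": 0, "yaw": 0}, {"jaw": 0, "dx": -0.0585, "dy": 0.022, "dz": 0, "yaw": 0}, {"jaw": 0, "dx": -0.0585, "dy": 0.022, "dz": 0, "yaw": 0}, {"jaw": 0, "dx": -0.0585, "dy": 0.022, "dz": 0, "yaw": 0}, {"jaw": 0, "dx": 0, "dy": 0, "dz": 0, "yaw": 0}])

```text
t: 1.85
tool_pos: [0.4782, 0.199, 0.2184]
orientation: [1.911, 2.493, -0.001]
force: [-0.0, 0.3, 0.8]
opening: 0.0003
gripper_force: 0.0
```

```bash
python3 -c "
from h import *
to(0,.105,.17)
s=read_state();m=camera_model('wrist');I=read_camera('wrist');cv2.imwrite('pics/w1.png',I[:,:,::-1]);np.save('w1.npy',m,allow_pickle=True)
u4=np.r_[O+.0548*u,.074];print(proj(m,np.array([u4,np.r_[O+.082*v,.063],np.r_[O+.15*u,.026]])))"
```

```text
t 1.85 p [0.4782 0.199  0.2184] lane xy -0.022 0.1599 tooly deg 15.06 F [-0.   0.3  0.8] open 0.0003 q [ 0.3  -0.09  1.71 -0.    1.52  0.03]
tool shift [-0.0549  0.0219  0.0485]
[[341.77799993 292.86466466]
 [420.47325969 336.16176095]
 [340.37118579 184.84480401]]
```

View pics/w1.png

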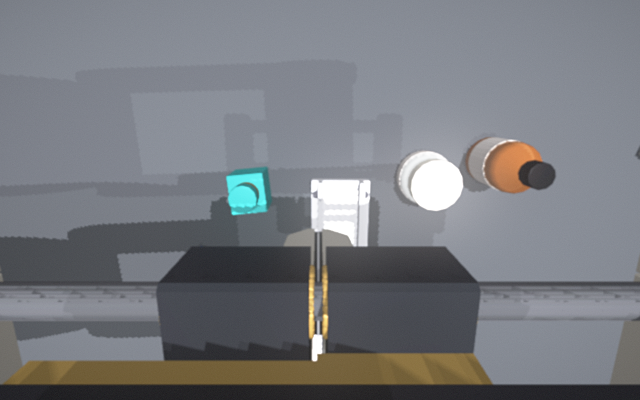

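The wrist view shows the lane's open end at (340,182), within 3 px of my prediction (340,185); jar (430,180) and teal look-alike (247,192) are well clear of the descent.

Request:
carry_out(moves=[{"jaw": 0, "dx": -0.055, "dy": 0.022, "dz": 0, "yaw": 0}, {"jaw": 0, "dx": 0, "dy": 0, "dz": 0.05, "yaw": 0}, {"jaw": 0, "dx": 0, "dy": 0, "dz": 0.05, "yaw": 0}, {"jaw": 0, "dx": 0, "dy": 0, "dz": 0.05, "yaw": 0}, {"jaw": 0, "dx": 0, "dy": 0, "dz": 0.034, "yaw": 0}, {"jaw": 0, "dx": 0, "dy": 0, "dz": 0, "yaw": 0}, {"jaw": 0, "dx": 0, "dy": 0, "dz": 0, "yaw": 0}])

```text
t: 2.78
tool_pos: [0.5125, 0.1566, 0.0362]
orientation: [1.906, 2.496, 0.002]
force: [0.2, 1.0, 1.1]
opening: 0.0007
gripper_force: 0.0
```

```bash
python3 -c "
from h import *
to(0,.082,.032)"
```

```text
t 2.77 p [0.5125 0.1566 0.0362] lane xy 0.0002 0.11 tooly deg 15.26 F [0.2 1.  1.1] open 0.0007 q [ 0.2   0.13  1.84  0.    1.17 -0.07]
tool shift [-0.028  -0.0003  0.0042]
```

Request:
carry_out(moves=[{"jaw": 0, "dx": -0.005, "dy": 0, "dz": 0.001, "yaw": 0}, {"jaw": 0, "dx": -0.005, "dy": 0, "dz": 0.001, "yaw": 0}, {"jaw": 0, "dx": -0.005, "dy": 0, "dz": 0, "yaw": 0}, {"jaw": 0, "dx": -0.003, "dy": 0, "dz": 0, "yaw": 0}, {"jaw": 0, "dx": -0.002, "dy": 0, "dz": 0, "yaw": 0}, {"jaw": 0, "dx": -0.002, "dy": 0, "dz": 0, "yaw": 0}, {"jaw": 0, "dx": -0.002, "dy": 0, "dz": 0, "yaw": 0}, {"jaw": 0, "dx": -0.002, "dy": 0, "dz": 0, "yaw": 0}])

```text
t: 3.78
tool_pos: [0.5185, 0.1305, 0.0326]
orientation: [-1.909, -2.494, -0.0]
force: [-1.4, 3.0, 0.8]
opening: 0.0005
gripper_force: 1.6
```

```bash
python3 -c "
from h import *
where()"
```

```text
t 3.77 p [0.5185 0.1305 0.0326] lane xy -0.0008 0.0832 tooly deg 15.13 F [-1.4  3.   0.8] open 0.0005 q [ 0.15  0.13  1.85  0.    1.17 -0.11]
```

Request:
carry_out(moves=[{"jaw": 0, "dx": -0.002, "dy": 0, "dz": 0, "yaw": 0}, {"jaw": 0, "dx": -0.002, "dy": 0, "dz": 0, "yaw": 0}, {"jaw": 0, "dx": -0.002, "dy": 0, "dz": 0, "yaw": 0}, {"jaw": 0, "dx": -0.002, "dy": 0, "dz": 0, "yaw": 0}])

```text
t: 4.28
tool_pos: [0.5208, 0.1226, 0.0326]
orientation: [-1.91, -2.495, -0.0]
force: [-0.9, 3.1, -0.3]
opening: 0.0007
gripper_force: 1.8
```

```bash
python3 -c "
from h import *
where()"
```

```text
t 4.28 p [0.5208 0.1226 0.0326] lane xy -0.0007 0.075 tooly deg 15.13 F [-0.9  3.1 -0.3] open 0.0007 q [ 0.14  0.13  1.84  0.    1.17 -0.13]
```

Request:
carry_out(moves=[{"jaw": 0, "dx": -0.003, "dy": 0, "dz": 0, "yaw": 0}, {"jaw": 0, "dx": -0.003, "dy": 0, "dz": 0, "yaw": 0}, {"jaw": 0, "dx": -0.003, "dy": 0, "dz": 0, "yaw": 0}, {"jaw": 0, "dx": -0.003, "dy": 0, "dz": 0, "yaw": 0}, {"jaw": 0, "dx": -0.003, "dy": 0, "dz": 0, "yaw": 0}, {"jaw": 0, "dx": -0.003, "dy": 0, "dz": 0, "yaw": 0}, {"jaw": 0, "dx": -0.003, "dy": 0, "dz": 0, "yaw": 0}, {"jaw": 0, "dx": -0.003, "dy": 0, "dz": 0, "yaw": 0}])

```text
t: 5.28
tool_pos: [0.527, 0.0993, 0.0326]
orientation: [-1.91, -2.494, -0.0]
force: [-0.6, 2.8, -0.1]
opening: 0.0003
gripper_force: 1.6
```

Request:
carry_out(moves=[{"jaw": 0, "dx": -0.003, "dy": 0, "dz": 0, "yaw": 0}, {"jaw": 0, "dx": -0.003, "dy": 0, "dz": 0, "yaw": 0}, {"jaw": 0, "dx": -0.003, "dy": 0, "dz": 0, "yaw": 0}, {"jaw": 0, "dx": -0.003, "dy": 0, "dz": 0, "yaw": 0}, {"jaw": 0, "dx": -0.003, "dy": 0, "dz": 0, "yaw": 0}, {"jaw": 0, "dx": -0.003, "dy": 0, "dz": 0, "yaw": 0}, {"jaw": 0, "dx": -0.003, "dy": 0, "dz": 0, "yaw": 0}, {"jaw": 0, "dx": -0.003, "dy": 0, "dz": 0, "yaw": 0}])

```text
t: 6.28
tool_pos: [0.5333, 0.0761, 0.0326]
orientation: [-1.91, -2.494, 0.0]
force: [-0.7, 2.9, -1.0]
opening: 0.0007
gripper_force: 1.6
```

```bash
python3 -c "
from h import *
where()
a=read_camera('top')[150:250,240:440];b=read_camera('scene')[130:230,235:435]
cv2.imwrite('pics/mid.png',cv2.resize(np.vstack([a,b])[:,:,::-1],None,fx=3,fy=3,interpolation=cv2.INTER_CUBIC))"
```

```text
t 6.28 p [0.5333 0.0761 0.0326] lane xy -0.0006 0.0268 tooly deg 15.13 F [-0.7  2.9 -1. ] open 0.0007 q [ 0.05  0.14  1.83 -0.    1.17 -0.22]
```

View pics/mid.png

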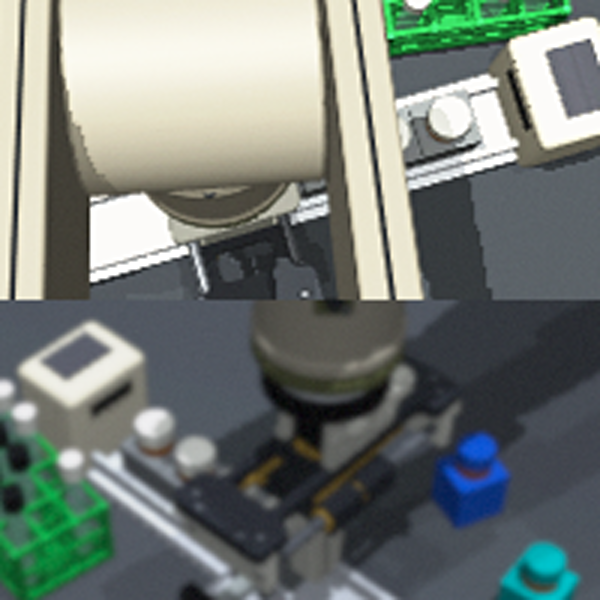

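The row is moving as one: the lead carrier (top cap at 448,115 in the crop) is about 29 mm short of the reader, and nothing else has been touched. I continue, slower near the end.

Request:
carry_out(moves=[{"jaw": 0, "dx": -0.003, "dy": 0, "dz": 0, "yaw": 0}, {"jaw": 0, "dx": -0.003, "dy": 0, "dz": 0, "yaw": 0}, {"jaw": 0, "dx": -0.003, "dy": 0, "dz": 0, "yaw": 0}, {"jaw": 0, "dx": -0.003, "dy": 0, "dz": 0, "yaw": 0}, {"jaw": 0, "dx": -0.003, "dy": 0, "dz": 0, "yaw": 0}, {"jaw": 0, "dx": -0.003, "dy": 0, "dz": 0, "yaw": 0}, {"jaw": 0, "dx": -0.002, "dy": 0, "dz": 0, "yaw": 0}, {"jaw": 0, "dx": -0.002, "dy": 0, "dz": 0, "yaw": 0}])

```text
t: 7.38
tool_pos: [0.539, 0.0549, 0.0327]
orientation: [-1.91, -2.494, -0.0]
force: [0.2, 3.2, 0.5]
opening: 0.0006
gripper_force: 1.8
```

Request:
carry_out(moves=[{"jaw": 0, "dx": -0.001, "dy": 0, "dz": 0, "yaw": 0}, {"jaw": 0, "dx": -0.001, "dy": 0, "dz": 0, "yaw": 0}, {"jaw": 0, "dx": -0.001, "dy": 0, "dz": 0, "yaw": 0}, {"jaw": 0, "dx": -0.001, "dy": 0, "dz": 0, "yaw": 0}])

```text
t: 7.88
tool_pos: [0.54, 0.0511, 0.0327]
orientation: [-1.91, -2.495, 0.0]
force: [-1.5, 3.2, 0.4]
opening: 0.0004
gripper_force: 1.8
```

```bash
python3 -c "
from h import *
where()"
```

```text
t 7.88 p [0.54   0.0511 0.0327] lane xy -0.0005 0.001 tooly deg 15.13 F [-1.5  3.2  0.4] open 0.0004 q [-0.    0.15  1.82 -0.    1.17 -0.26]
```

Request:
carry_out(moves=[{"jaw": 0, "dx": -0.001, "dy": 0, "dz": 0, "yaw": 0}, {"jaw": 0, "dx": -0.001, "dy": 0, "dz": 0, "yaw": 0}])

```text
t: 8.12
tool_pos: [0.5402, 0.0505, 0.0327]
orientation: [-1.909, -2.493, -0.002]
force: [-3.7, 12.9, 3.2]
opening: 0.0004
gripper_force: 6.4
```

Request:
carry_out(moves=[{"jaw": 0, "dx": -0.001, "dy": 0, "dz": 0, "yaw": 0}])

```text
t: 8.25
tool_pos: [0.5402, 0.0505, 0.0327]
orientation: [-1.908, -2.492, -0.003]
force: [-5.3, 16.7, 3.8]
opening: 0.0003
gripper_force: 8.6
```

Request:
carry_out(moves=[{"jaw": 0, "dx": -0.001, "dy": 0, "dz": 0, "yaw": 0}])

```text
t: 8.38
tool_pos: [0.5402, 0.0504, 0.0327]
orientation: [-1.907, -2.491, -0.004]
force: [-6.3, 20.6, 5.0]
opening: 0.0007
gripper_force: 10.8
```

Force jump to 20 N with no motion: row is home. Back off and rise, then look.

Request:
carry_out(moves=[{"jaw": 0, "dx": 0.005, "dy": 0, "dz": 0, "yaw": 0}, {"jaw": 0, "dx": 0.015, "dy": 0, "dz": 0, "yaw": 0}, {"jaw": 0, "dx": 0.02, "dy": 0, "dz": 0, "yaw": 0}, {"jaw": 0, "dx": 0, "dy": 0, "dz": -0.05, "yaw": 0}, {"jaw": 0, "dx": 0, "dy": 0, "dz": -0.06, "yaw": 0}, {"jaw": 0, "dx": 0.06, "dy": 0, "dz": -0.06, "yaw": 0}, {"jaw": 0, "dx": 0.06, "dy": 0, "dz": 0, "yaw": 0}, {"jaw": 0, "dx": 0, "dy": 0, "dz": 0, "yaw": 0}])

```text
t: 9.38
tool_pos: [0.5022, 0.1909, 0.1878]
orientation: [1.903, 2.499, 0.003]
force: [-0.6, -0.5, 0.3]
opening: 0.0006
gripper_force: 0.0
```

```bash
python3 -c "
from h import *
to(.118,.001,.13)
a=read_camera('top')[150:250,240:440];b=read_camera('scene')[130:230,235:435]
cv2.imwrite('pics/home.png',cv2.resize(np.vstack([a,b])[:,:,::-1],None,fx=3,fy=3,interpolation=cv2.INTER_CUBIC))"
```

```text
t 9.38 p [0.5022 0.1909 0.1878] lane xy -0.0009 0.1458 tooly deg 15.43 F [-0.6 -0.5  0.3] open 0.0006 q [ 0.27 -0.02  1.71  0.    1.46 -0.  ]
tool shift [-0.1457  0.1177  0.0578]
```

View pics/home.png

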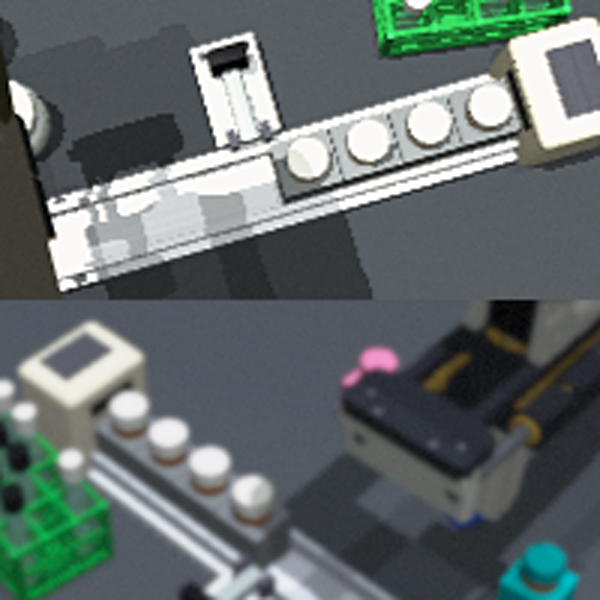

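Row is home against the reader, upright and touching (caps at crop 308,157 to 489,105), its back clear of the gate bar. Now go outside the tab.

Request:
carry_out(moves=[{"jaw": 0, "dx": -0.04, "dy": 0.035, "dz": 0, "yaw": 0.004}, {"jaw": 0, "dx": -0.04, "dy": 0.035, "dz": 0, "yaw": 0}, {"jaw": 0, "dx": -0.04, "dy": 0.03, "dz": 0, "yaw": 0}, {"jaw": 0, "dx": -0.026, "dy": 0.022, "dz": 0, "yaw": 0}, {"jaw": 0, "dx": 0, "dy": 0, "dz": 0.04, "yaw": 0}, {"jaw": 0, "dx": 0, "dy": 0, "dz": 0.03, "yaw": 0}, {"jaw": 0, "dx": 0, "dy": 0, "dz": 0, "yaw": 0}, {"jaw": 0, "dx": 0, "dy": 0, "dz": 0, "yaw": 0}])

```text
t: 10.48
tool_pos: [0.6595, 0.0763, 0.1179]
orientation: [1.915, 2.489, 0.001]
force: [-0.6, -0.5, 0.3]
opening: 0.0002
gripper_force: 0.0
```

```bash
python3 -c "
from h import *
to(.118,.0,.042)"
```

```text
t 10.47 p [0.6595 0.0763 0.1179] lane xy 0.1214 -0.0056 tooly deg 14.85 F [-0.6 -0.5  0.3] open 0.0002 q [ 0.04  0.36  1.4  -0.    1.37 -0.22]
tool shift [ 0.0056 -0.0034  0.0759]
```

Request:
carry_out(moves=[{"jaw": 0, "dx": 0.005, "dy": 0, "dz": 0.02, "yaw": 0}, {"jaw": 0, "dx": 0, "dy": 0, "dz": 0.02, "yaw": 0}, {"jaw": 0, "dx": 0, "dy": 0, "dz": 0.02, "yaw": 0}, {"jaw": 0, "dx": 0, "dy": 0, "dz": 0.014, "yaw": 0}, {"jaw": 0, "dx": 0, "dy": 0, "dz": 0, "yaw": 0}])

```text
t: 11.1
tool_pos: [0.6562, 0.0817, 0.0405]
orientation: [-1.913, -2.488, 0.004]
force: [-0.8, -0.2, -0.2]
opening: 0.0007
gripper_force: 0.0
```

Request:
carry_out(moves=[{"jaw": 0, "dx": 0, "dy": -0.003, "dz": 0, "yaw": 0}, {"jaw": 0, "dx": 0, "dy": -0.003, "dz": 0, "yaw": 0}, {"jaw": 0, "dx": 0, "dy": -0.002, "dz": 0, "yaw": 0}, {"jaw": 0, "dx": 0, "dy": -0.002, "dz": 0, "yaw": 0}, {"jaw": 0, "dx": 0, "dy": -0.002, "dz": 0, "yaw": 0}, {"jaw": 0, "dx": 0, "dy": -0.002, "dz": 0, "yaw": 0}, {"jaw": 0, "dx": 0, "dy": -0.002, "dz": 0, "yaw": 0}, {"jaw": 0, "dx": 0, "dy": -0.002, "dz": 0, "yaw": 0}])

```text
t: 12.1
tool_pos: [0.6404, 0.0772, 0.0429]
orientation: [1.915, 2.49, 0.001]
force: [0.6, 1.3, -1.4]
opening: 0.0004
gripper_force: 0.7
```

```bash
python3 -c "
from h import *
where()"
```

```text
t 12.1 p [0.6404 0.0772 0.0429] lane xy 0.1032 0.0002 tooly deg 14.9 F [ 0.6  1.3 -1.4] open 0.0004 q [ 0.04  0.39  1.51  0.    1.24 -0.22]
```

Request:
carry_out(moves=[{"jaw": 0, "dx": 0, "dy": -0.002, "dz": 0, "yaw": 0}, {"jaw": 0, "dx": 0, "dy": -0.002, "dz": 0, "yaw": 0}, {"jaw": 0, "dx": 0, "dy": -0.002, "dz": 0, "yaw": 0}, {"jaw": 0, "dx": 0, "dy": -0.002, "dz": 0, "yaw": 0}, {"jaw": 0, "dx": 0, "dy": -0.002, "dz": 0, "yaw": 0}, {"jaw": 0, "dx": 0, "dy": -0.002, "dz": 0, "yaw": 0}, {"jaw": 0, "dx": 0, "dy": -0.002, "dz": 0, "yaw": 0}, {"jaw": 0, "dx": 0, "dy": -0.002, "dz": 0, "yaw": 0}])

```text
t: 13.1
tool_pos: [0.6247, 0.0731, 0.0428]
orientation: [1.915, 2.491, 0.0]
force: [1.9, 1.3, -1.2]
opening: 0.0003
gripper_force: 0.7
```

```bash
python3 -c "
from h import *
where()"
```

```text
t 13.1 p [0.6247 0.0731 0.0428] lane xy 0.087 0.0003 tooly deg 14.9 F [ 1.9  1.3 -1.2] open 0.0003 q [ 0.03  0.35  1.56  0.    1.23 -0.23]
```

Request:
carry_out(moves=[{"jaw": 0, "dx": 0, "dy": -0.002, "dz": 0, "yaw": 0}, {"jaw": 0, "dx": 0, "dy": -0.002, "dz": 0, "yaw": 0}, {"jaw": 0, "dx": 0, "dy": -0.002, "dz": 0, "yaw": 0}, {"jaw": 0, "dx": 0, "dy": -0.002, "dz": 0, "yaw": 0}, {"jaw": 0, "dx": 0, "dy": -0.002, "dz": 0, "yaw": 0}, {"jaw": 0, "dx": 0, "dy": -0.001, "dz": 0, "yaw": 0}, {"jaw": 0, "dx": 0, "dy": -0.001, "dz": 0, "yaw": 0}, {"jaw": 0, "dx": 0, "dy": -0.001, "dz": 0, "yaw": 0}])

```text
t: 14.1
tool_pos: [0.6123, 0.0697, 0.0429]
orientation: [1.915, 2.491, 0.0]
force: [2.5, 1.4, -0.4]
opening: 0.0004
gripper_force: 0.7
```

Request:
carry_out(moves=[{"jaw": 0, "dx": 0, "dy": -0.001, "dz": 0, "yaw": 0}, {"jaw": 0, "dx": 0, "dy": -0.001, "dz": 0, "yaw": 0}, {"jaw": 0, "dx": 0, "dy": -0.001, "dz": 0, "yaw": 0}])

```text
t: 14.48
tool_pos: [0.6093, 0.069, 0.0428]
orientation: [-1.915, -2.491, 0.0]
force: [0.7, 1.1, 0.2]
opening: 0.0002
gripper_force: 0.7
```

Request:
carry_out(moves=[{"jaw": 0, "dx": 0, "dy": -0.001, "dz": 0, "yaw": 0}, {"jaw": 0, "dx": 0, "dy": -0.001, "dz": 0, "yaw": 0}])

```text
t: 14.72
tool_pos: [0.6074, 0.0684, 0.0428]
orientation: [-1.915, -2.491, 0.0]
force: [1.1, 0.4, 0.5]
opening: 0.0005
gripper_force: 0.7
```

```bash
python3 -c "
from h import *
where()"
```

```text
t 14.72 p [0.6074 0.0684 0.0428] lane xy 0.069 0.0003 tooly deg 14.9 F [1.1 0.4 0.5] open 0.0005 q [ 0.03  0.31  1.62  0.    1.22 -0.23]
```

Request:
carry_out(moves=[{"jaw": 0, "dx": 0, "dy": -0.001, "dz": 0, "yaw": 0}, {"jaw": 0, "dx": 0, "dy": -0.001, "dz": 0, "yaw": 0}])

```text
t: 14.98
tool_pos: [0.6058, 0.068, 0.0429]
orientation: [1.915, 2.49, 0.001]
force: [4.3, 2.1, -1.6]
opening: 0.0005
gripper_force: 2.4
```

Request:
carry_out(moves=[{"jaw": 0, "dx": 0, "dy": -0.001, "dz": 0, "yaw": 0}, {"jaw": 0, "dx": 0, "dy": -0.001, "dz": 0, "yaw": 0}])

```text
t: 15.22
tool_pos: [0.6055, 0.0679, 0.0431]
orientation: [1.913, 2.488, 0.005]
force: [12.7, 5.2, -9.9]
opening: 0.0004
gripper_force: 6.8
```

Request:
carry_out(moves=[{"jaw": 0, "dx": 0, "dy": -0.001, "dz": 0, "yaw": 0}])

```text
t: 15.35
tool_pos: [0.6054, 0.0679, 0.0432]
orientation: [1.912, 2.487, 0.008]
force: [17.5, 6.1, -13.2]
opening: 0.0002
gripper_force: 8.9
```

Hard stop reached at the expected place. Back off, rise and check.

Request:
carry_out(moves=[{"jaw": 0, "dx": 0, "dy": 0.005, "dz": 0, "yaw": 0}, {"jaw": 0, "dx": 0, "dy": 0.02, "dz": 0, "yaw": 0}, {"jaw": 0, "dx": 0, "dy": 0.02, "dz": -0.01, "yaw": 0}, {"jaw": 0, "dx": 0, "dy": 0, "dz": -0.06, "yaw": 0}, {"jaw": 0, "dx": 0, "dy": 0, "dz": -0.06, "yaw": 0}, {"jaw": 0, "dx": 0.06, "dy": 0, "dz": -0.03, "yaw": 0}, {"jaw": 0, "dx": 0.06, "dy": 0, "dz": 0, "yaw": 0}, {"jaw": 0, "dx": 0.06, "dy": 0, "dz": 0, "yaw": 0}])

```text
t: 16.35
tool_pos: [0.6005, 0.2497, 0.2016]
orientation: [1.916, 2.489, 0.0]
force: [0.5, 0.3, 0.3]
opening: 0.0007
gripper_force: 0.0
```

Request:
carry_out(moves=[{"jaw": 0, "dx": 0.06, "dy": -0.05, "dz": 0, "yaw": 0}, {"jaw": 0, "dx": 0.06, "dy": -0.05, "dz": 0, "yaw": 0}, {"jaw": 0, "dx": 0.0, "dy": 0, "dz": 0, "yaw": 0}, {"jaw": 0, "dx": 0, "dy": 0, "dz": 0, "yaw": 0}, {"jaw": 0, "dx": 0, "dy": 0, "dz": 0, "yaw": 0}])

```text
t: 16.98
tool_pos: [0.4998, 0.3199, 0.2008]
orientation: [1.916, 2.489, -0.0]
force: [0.6, -0.1, 0.1]
opening: 0.0004
gripper_force: 0.0
```

```bash
python3 -c "
from h import *
where()
a=read_camera('top')[130:250,200:460];b=read_camera('scene')[150:270,200:460]
cv2.imwrite('pics/end.png',cv2.resize(np.vstack([a,b])[:,:,::-1],None,fx=2.5,fy=2.5,interpolation=cv2.INTER_CUBIC))"
```

```text
t 16.98 p [0.4998 0.3199 0.2008] lane xy 0.0302 0.2711 tooly deg 14.81 F [ 0.6 -0.1  0.1] open 0.0004 q [ 0.48  0.12  1.53 -0.    1.49  0.22]
```

View pics/end.png

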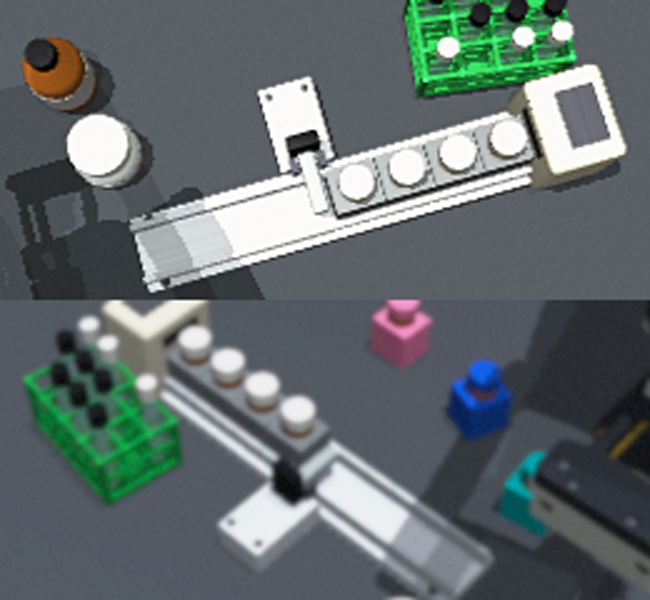

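The gate bar crosses the lane behind carrier4, with its tip at (318,212) past the centre line. The row is home and upright, the bystanders are in place and the hand is clear.

```bash
python3 -c "
from plant import *
print(close_job())"
```

```text
the job is handed in; nothing more can be done
None
```

The four carriers are home against the reader head, the gate is pushed in to its hard stop behind the last one, the hand is clear, and the job was handed in at about 17 s; no verdict was returned.

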